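# Close the filler of the nutrient tank

## Task

Put the loose filler cap back on the nutrient tank: set it level on the threaded mouth, find the thread starts by feel, backing it anticlockwise until it drops into them, then screw it clockwise until it is fully home on the rim, and let go. Press and turn gently so that the plastic threads are not forced, and leave everything else on the bench where it stands.

Things in the scene. Friction and masses are not known exactly. Their poses are not given: they have to be found in the camera images.
- cap_grip (a point): Centre of the bar grip of the black filler cap, which starts loose on the bench, bar up. The cap is a disc 79 mm across; on its deck, 21 mm above its lower edge, stands a straight bar 62 mm long, 12 mm thick, 26 mm tall; this point is 13 mm above the deck and 34 mm above the lower edge. x runs along the bar, z up.
- cap_seat (a point): Centre of the cap's sealing face (underside of its deck), 17 mm below cap_grip on its axis; it lies on the rim of the mouth when the cap is home.
- mouth (a point): Centre of the rim of the tank's filler mouth, z up; the rim is 23.7 mm above the tank's top and 53 mm across, chamfered. The barrel (56 mm) carries a right-hand four-start thread, 66 mm across, 30 mm a turn (4.8 mm a radian): clockwise from above lowers the cap. Where the threads start round the barrel is not known (nor told by this frame's x) and repeats every 90 degrees.
- tank: White moulded nutrient tank, 300 x 200 mm, 120 mm high, fixed; origin under its centre, x along its length. Mouth 55 mm from the centre towards -x; on top, towards +x, a carrying grip 34 mm high and a breather. The threads bear 80 N between cap and tank: pressing with 2 to 6 N and a final moment of 0.15 N m are ample; over 0.3 N m with the cap home overloads them.
- cap: The cap itself, about 90 g: origin at the centre of its lower edge, x along the bar, z up. Inside the skirt are four thread lugs, 5 mm wide, 90 degrees apart, two of them in line with the bar; they clear the mouth's barrel by 1.3 mm all round, and their undersides lie 15 mm below the sealing face.
- seed_jar: Bystander: glass seed jar with a white lid, 68 mm across, 115 mm tall; origin under its base.
- feed_bottle: Bystander: white plastic bottle, 72 mm across, 190 mm tall; origin under its base.
- jar_lid: Bystander: plain black lid, 62 mm across and 14 mm high, with no bar grip; origin under its base.
- beaker: Bystander: white cup, 76 mm across, 100 mm tall; origin under its base.
- seedling_pot: Bystander: clay pot with a seedling, 80 mm across, 72 mm tall; origin under its base.
- dibber: Bystander: hand dibber lying on the bench, wooden handle 26 mm thick with a steel point, 200 mm long along x.
- thread_top (a point): On the mouth's axis, 3.7 mm below the rim: top of the threads. A cap set on at random stands on them, its sealing face 6.5 to 12 mm above the rim. Clockwise from there its lugs jam against 3 mm stop ribs. Anticlockwise it climbs 4.8 mm a radian and within 85 degrees drops 7 mm into the thread starts (less than 5 mm is not the start: a lug has left a rib, is caught, or is past it on the next rib).
- thread_foot (a point): On the mouth's axis, level with the tank's top, 23.7 mm below the rim. With its lugs in the thread starts the cap's sealing face is 4.5 to 6 mm above the rim, and ribs stop it from going back more than 13 degrees. From there 55 to 80 degrees clockwise bring the cap home on the rim, where the turning moment, until then under 0.1 N m, rises sharply. It stays put when released.

How it is judged:
On the way:
1. the thread is started: the cap sits level on the mouth with its lugs dropped into the thread starts (horizontal distance between cap_seat and mouth below 0.004 m and z of cap_seat in the frame of mouth between 0.002 and 0.006 m and angle between cap_seat's own z axis and vertical below 0.08 rad), for 0.1 s.
At the end, for the whole second after the job is handed in: the cap is screwed on and at rest, its sealing face within 1 mm of the rim, centred within 3 mm and level within 1.7 degrees (horizontal distance between cap_seat and mouth below 0.003 m and z of cap_seat in the frame of mouth below 0.001 m and angle between cap_seat's own z axis and vertical below 0.03 rad and linear speed of cap below 0.01 m/s); the robot touches nothing.
It fails at once if the threads are forced: more than 80 N between the cap and the tank (contact force between cap and tank above 80 N).
It fails at once if a bystander is moved by more than 20 mm (distance of any of seed_jar, feed_bottle, jar_lid, beaker, seedling_pot, dibber from where it was at the start of the episode above 0.02 m).
It also fails if it takes over 61 s, if anything falls off the work surface, if the arm or the gripper's body presses on something with over 40 N, if the wrist force passes 120 N, or if a joint passes its speed limit or range.

## Robot

A 6-joint arm with a two-finger parallel gripper is mounted at the origin on the work surface. World frame = base frame: x ahead of the robot, y to its left, z up, the work surface at z = 0. Lengths are in m, angles in rad, forces in N, time in s.
With the tool pointing down it reaches from about 0.325 to 0.75 m from the base axis. Payload 7.6 kg.
Tool frame: the origin (TCP) lies at the very end of the fingers, on their centre line; the grasp point (between the pads) lies 19 mm behind it (arm.grasp_offset is the distance from the TCP to the grasp point, in m); z points along the fingers, y is the direction in which the jaws open and shut (so a half turn about z gives the same grasp; the last joint's range is limited). The gripper opens to 85 mm and grips with 20 to 120 N. Pads are 22 mm wide; open, the fingers measure 114 mm over their backs; the gripper's body (76 mm by 85 mm) begins 54 mm behind the grasp point. The pads swing forward as they close: fully open they stand 13 mm farther back than shut.
Start: joints at [-1.265, 0.052, 1.401, -0, 1.689, -0.07], TCP at [0.193, -0.488, 0.231] pointing down, gripper open.
Joint ranges: [-2.9, 2.9], [-0.91, 2.17], [0.12, 2.37], [-1.06, 4.2], [0.26, 2.73], [-2.93, 2.93]. Speed limits (rad/s): [2.57, 2.57, 3.01, 3.14, 3.14, 3.14].

## Interface

Orientations are given as a unit quaternion [x, y, z, w].
In Python, from bench import arm, vision gives the robot as it stands.
- The arm moves only by the shell command python3 -m inch 'ROWS' [FORCE]. ROWS is JSON, a list of rows, each a list of 7 numbers: the shift along the world's x, y, z in m, then the turn, a rotation vector about the world's x, y, z in rad, then the opening, from -1 (shut) to 1 (fully open). A call has 1 to 8 rows; each row shifts and turns the commanded pose from where the row before left it; what a row does not reach is not made up. A row lasts 1/12 s, in which the tool goes at most 41.7 mm and 7.16 degrees, less where a joint would pass 70% of its speed; a pose out of reach is approached as far as the arm can. A call is refused whole if a number of a shift passes 0.0417 or a number of a turn 0.125, either way. A call with a gripper value outside its range is refused whole. The fingers move at their own pace and stop on an object; FORCE is the grip in N (left out, the last holds). Time passes only in rows, so rows that do not move let the fingers close. It gives the time, the measured TCP pose, the force and the opening at its end, in the units of the state.
- arm.get_state(): the state, without advancing time (a new reading comes with each control period).
- vision.get_image(name): name is "scene" or "top" or "wrist"; returns a dict with "frame" (420x560x3 uint8, red, green, blue), "camera_matrix" (3x3 intrinsics, pixels), "distortion" ([k1, k2, p1, p2, k3] as OpenCV has them; the pictures are not rectified), "R" (3x3) and "t" (3): a world point X has camera coordinates R X + t; the wrist camera has in their place "tool_from_camera" (4x4, takes a point from camera to tool coordinates, whose origin is the TCP and whose axes are the flange's). Camera axes: x right, y down, z forward; pixel columns grow to the right and rows downward; lengths in m; the calibration is good to about 2 mm. A picture is of the moment at which its call begins: read the wrist's pose just before it. There is no depth.
- arm.hand_in(): hands the job in, once; it reports no verdict.
The state is a dict: "t": time; "joint_positions": joint angles; "joint_vel": joint speeds; "joint_efforts": joint torques, N m; "tool_pos": TCP position; "tool_rot": TCP orientation; "wrist_force": force on the tool from outside, world axes, zero at the start; "wrist_torque": the same for the moment, N m; "finger_gap": opening from 0.0 (shut) to 1.0 (fully open).
Only numpy, scipy, OpenCV 4.12 (cv2) and the standard library are available. Lean on these libraries where they do the work, as an engineer would, in place of code of your own. Each camera call takes 0.05 s, during which the arm holds its last target. There are 200 camera calls.

## Working session

There is one attempt and no reset: what is moved stays moved. The work goes in short steps, Python scripts to look and compute and a shell command to move; the robot and the scene stay as the last step left them, time stands still between calls to the robot, and variables do not carry over. Pictures are saved under pics/ and viewed, about 8 in all and at most 12, crops included, and the job is handed in when it is done.

```bash
mkdir -p pics; ls; cat > h.py <<'E'
from bench import arm, vision
import cv2, numpy as np
def grab(n,f=None):
    d=vision.get_image(n)
    if f: cv2.imwrite('pics/'+f,cv2.cvtColor(d['frame'],cv2.COLOR_RGB2BGR))
    return d
E
python3 - <<'E'
from h import *
import pickle
a=grab('scene');b=grab('top')
pickle.dump((a,b),open('cams.pkl','wb'))
for n,d in(('scene',a),('top',b)):
    cv2.imwrite(f'pics/{n}0.png',cv2.cvtColor(d['frame'],cv2.COLOR_RGB2BGR))
    print(n,d['camera_matrix'].tolist(),d['distortion'],(-d['R'].T@d['t']))
print(arm.get_state())
E
```

```text
pics
scene [[539.617986341385, 0.0, 282.1795316567489], [0.0, 539.617986341385, 209.4840057217752], [0.0, 0.0, 1.0]] [-0.09380247  0.          0.          0.          0.        ] [1.18252773 0.6222822  1.16380231]
top [[467.7949813071075, 0.0, 278.6820811308193], [0.0, 467.7949813071075, 211.8644615314845], [0.0, 0.0, 1.0]] [-0.00146643  0.          0.          0.          0.        ] [0.43727736 0.03688469 1.50731537]
{'t': 0.1, 'joint_positions': array([-1.26530126e+00,  5.27756608e-02,  1.40160913e+00,  2.40346667e-06,
        1.68860147e+00, -7.02511890e-02]), 'joint_vel': array([ 0.00025664, -0.00159921, -0.00043555,  0.00048788,  0.00138838,
        0.00059817]), 'joint_efforts': array([ 8.49696116e-04, -3.82582140e+01, -3.60984457e+01, -1.28624642e-04,
        4.78764268e-03,  3.17003298e-06]), 'tool_pos': array([ 0.19262373, -0.48810222,  0.23056276]), 'tool_rot': array([ 9.82403428e-01,  1.86769962e-01, -8.05852417e-05, -6.92128776e-04]), 'wrist_force': array([-0.64096128,  0.5286475 , -0.43321249]), 'wrist_torque': array([-0.03274188,  0.02221174, -0.00765939]), 'finger_gap': 0.9985621382937896}
```

View pics/top0.png

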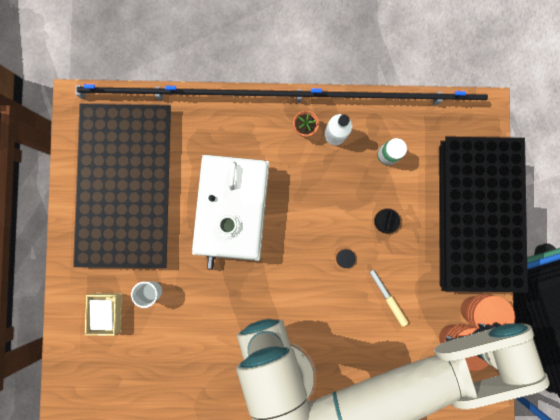

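View pics/scene0.png

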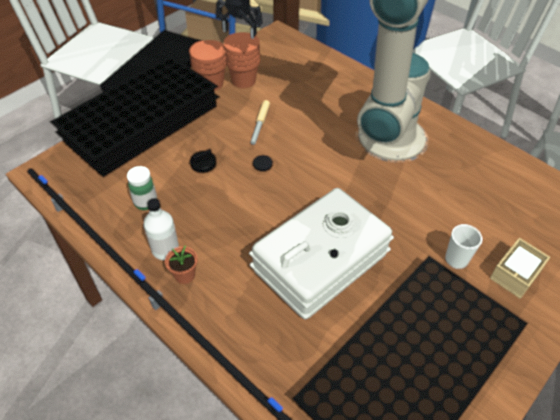

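The top view shows the cap with its bar at about (387,221), the plain lid at (346,259) and the mouth at (229,226). The scene view shows the cap at (204,161) and the mouth at (340,220). I'll enlarge these in one picture.

```bash
python3 - <<'E'
import pickle,cv2,numpy as np
a,b=pickle.load(open('cams.pkl','rb'))
def crop(d,u,v,r=20):
    c=d['frame'][v-r:v+r,u-r:u+r,::-1]; c=cv2.convertScaleAbs(c,alpha=1.5,beta=10)
    c=cv2.resize(c,(400,400) if 0 else (300,300),interpolation=cv2.INTER_CUBIC)
    for k in range(0,40,5): cv2.line(c,(int((k+.5)*7.5),0),(int((k+.5)*7.5),5),(0,0,255),1);cv2.line(c,(0,int((k+.5)*7.5)),(5,int((k+.5)*7.5)),(0,0,255),1)
    return c
cv2.imwrite('pics/crops.png',np.vstack([np.hstack([crop(b,387,221),crop(b,229,226)]),np.hstack([crop(a,204,161),crop(a,340,220)])]))
def ray(d,u,v,z):
    n=cv2.undistortPoints(np.array([[[u,v]]],float),d['camera_matrix'],d['distortion'])[0,0]
    R,t=d['R'],d['t'];c=-R.T@t;w=R.T@np.array([*n,1]);return c+w*(z-c[2])/w[2]
print('cap',ray(b,387,221,.03),ray(a,204,161,.03));print('mouth',ray(b,229,226,.144),ray(a,340,220,.144))
E
```

```text
cap [ 0.49785983 -0.33534265  0.03      ] [ 0.50853399 -0.32004303  0.03      ]
mouth [0.47247588 0.15511997 0.144     ] [0.48060053 0.16556371 0.144     ]
```

View pics/crops.png

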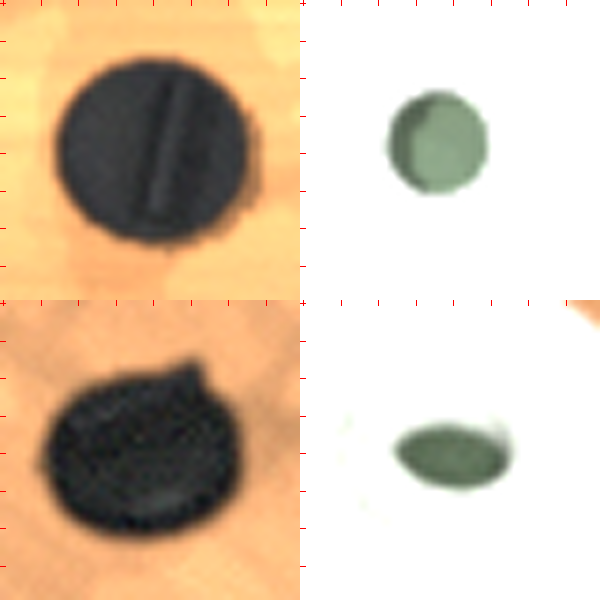

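```bash
python3 - <<'E'
import pickle,cv2,numpy as np
a,b=pickle.load(open('cams.pkl','rb'))
def ray(d,u,v,z):
    n=cv2.undistortPoints(np.array([[[u,v]]],float),d['camera_matrix'],d['distortion'])[0,0]
    R,t=d['R'],d['t'];c=-R.T@t;w=R.T@np.array([*n,1]);return c+w*(z-c[2])/w[2]
print('cap',ray(b,386.8,220.6,.018),'mouth',ray(b,226.8,224.4,.1437),ray(a,339.9,219.8,.1437))
for u,v in((203,156),(269,159),(193,253),(260,261)):print(ray(b,u,v,.12))
E
python3 -m inch '[[0.036,0.019,0,0,0,-0.07,1],[0.036,0.019,0,0,0,-0.07,1],[0.036,0.019,0,0,0,-0.07,1],[0.036,0.019,0,0,0,-0.07,1],[0.036,0.019,0,0,0,-0.07,1],[0.036,0.019,0,0,0,-0.07,1],[0.036,0.019,0,0,0,-0.07,1],[0.036,0.019,0,0,0,-0.07,1]]' 40
python3 -m inch '[[0,0,0,0,0,0,1],[0,0,0,0,0,0,1]]'
python3 - <<'E'
from h import *
s=arm.get_state();print(s['tool_pos'],s['tool_rot'])
d=grab('wrist','w1.png');print(d['tool_from_camera'].round(4).tolist(),d['camera_matrix'][0].tolist(),d['distortion'])
E
```

```text
cap [ 0.4996245 -0.3377238  0.018    ] mouth [0.47705384 0.16162141 0.1437    ] [0.48007963 0.16485394 0.1437    ]
[0.68077537 0.23848391 0.12      ]
[0.67489101 0.04160343 0.12      ]
[0.39218701 0.26156437 0.12      ]
[0.37103262 0.06397224 0.12      ]
t: 0.77
tool_pos: [0.4822, -0.3349, 0.2309]
tool_rot: [0.996, -0.094, -0.0, -0.0]
wrist_force: [0.0, -0.7, -0.5]
finger_gap: 1.002
t: 0.93
tool_pos: [0.4819, -0.3349, 0.2302]
tool_rot: [0.996, -0.09, -0.001, -0.0]
wrist_force: [0.1, -0.2, -0.3]
finger_gap: 0.996
[ 0.4819202  -0.3349321   0.23020229] [ 9.95927012e-01 -9.01583394e-02 -8.28307430e-04 -4.18031890e-04]
[[0.0001, -0.9453, -0.3261, 0.0844], [1.0, -0.0, 0.0003, 0.0005], [-0.0003, -0.3261, 0.9453, -0.1435], [0.0, 0.0, 0.0, 1.0]] [326.3940525940393, 0.0, 283.8986770248275] [-0.07858578  0.          0.          0.          0.        ]
```

View pics/w1.png

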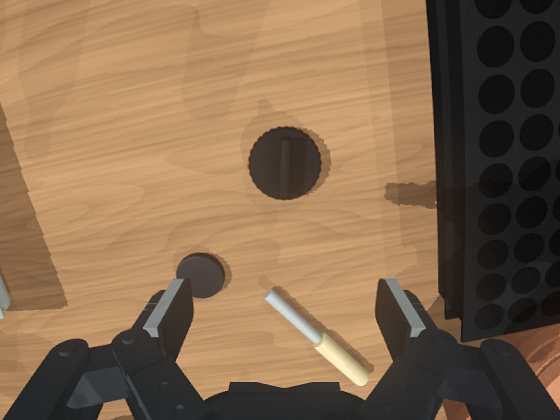

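The wrist view shows the cap disc centred at about (285,163), with the bar running vertically from (285,138) to (286,193).

```bash
cat >> h.py <<'E'
from scipy.spatial.transform import Rotation as Ro
def wray(d,p,q,u,v,z):
    n=cv2.undistortPoints(np.array([[[u,v]]],float),d['camera_matrix'],d['distortion'])[0,0]
    T=d['tool_from_camera'];R=Ro.from_quat(q).as_matrix()
    c=p+R@T[:3,3];w=R@T[:3,:3]@np.array([*n,1]);return c+w*(z-c[2])/w[2]
def wpix(d,p,q,X):
    T=d['tool_from_camera'];R=Ro.from_quat(q).as_matrix()
    Xc=T[:3,:3].T@(R.T@(np.array(X)-p)-T[:3,3])
    return cv2.projectPoints(Xc.reshape(1,3),np.zeros(3),np.zeros(3),d['camera_matrix'],d['distortion'])[0].ravel()
E
python3 - <<'E'
from h import *
s=arm.get_state();p,q=s['tool_pos'],s['tool_rot']
d=grab('wrist')
import pickle;pickle.dump((d,p,q),open('w1.pkl','wb'))
f=d['frame'];g=cv2.cvtColor(f,cv2.COLOR_RGB2GRAY)
m=(g<80).astype(np.uint8);n,l,st,ce=cv2.connectedComponentsWithStats(m)
k=l[175,270];print(st[k],ce[k])
x0,y0,w,h,_=st[k]
print(wray(d,p,q,285,163,.021),wray(d,p,q,*ce[k],.021))
for u,v in((285.5,138),(286,193)):print(wray(d,p,q,u,v,.047))
c=cv2.resize(f[115:210,235:335,::-1],None,fx=6,fy=6,interpolation=cv2.INTER_CUBIC);cv2.imwrite('pics/w1c.png',cv2.convertScaleAbs(c,alpha=2.2))
E
```

```text
[ 247  126   73   73 4149] [283.24078091 161.96529284]
[ 0.50158178 -0.34150074  0.021     ] [ 0.50304163 -0.33982553  0.021     ]
[ 0.53050482 -0.34721243  0.047     ]
[ 0.47520025 -0.33763893  0.047     ]
```

View pics/w1c.png

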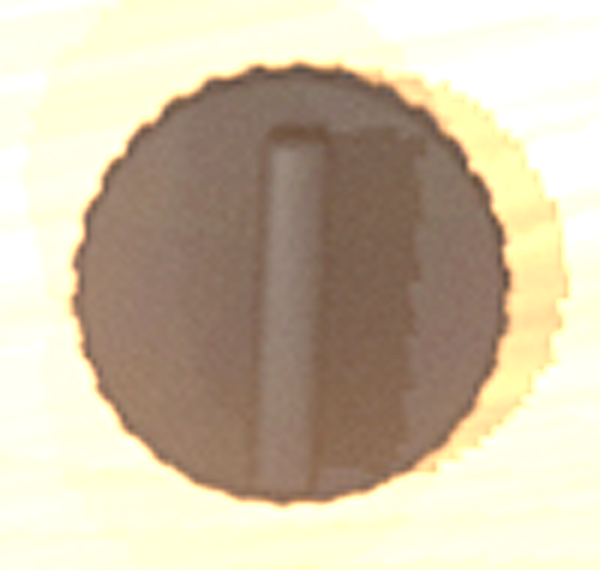

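The crop shows the disc centred at (283.7,162). The bar's top face runs from (284.4,139.5) to (282.5,196.5).

```bash
python3 - <<'E'
from h import *
import pickle
d,p,q=pickle.load(open('w1.pkl','rb'))
A=wray(d,p,q,284.4,139.5,.047);B=wray(d,p,q,282.5,196.5,.047)
print(A,B,(A+B)/2,np.linalg.norm(A-B),np.degrees(np.arctan2(*(A-B)[1::-1])))
print(wray(d,p,q,283.7,162.2,.015),p,q, np.degrees(Ro.from_quat(q).as_matrix()[:,0]@[0,1,0]))
E
```

```text
[ 0.52926512 -0.3458836   0.047     ] [ 0.47214952 -0.33338167  0.047     ] [ 0.50070732 -0.33963263  0.047     ] 0.05846785833628989 -12.346642623948874
[ 0.5016569  -0.34007408  0.015     ] [ 0.48082797 -0.33595101  0.23055492] [ 9.95853366e-01 -9.09698978e-02 -7.19236617e-04 -1.85707409e-04] -10.381141002055
```

```bash
python3 -m inch '[[0.02,-0.003,-0.02,0,0,-0.03,1],[0,0,-0.04,0,0,0,1],[0,0,-0.04,0,0,0,1],[0,0,-0.04,0,0,0,1],[0,0,-0.03,0,0,0,1],[0,0,-0.02,0,0,0,1],[0,0,-0.01,0,0,0,1],[0,0,0,0,0,0,1]]' 40
python3 - <<'E'
from h import *
s=arm.get_state();print(s['tool_pos'],s['wrist_force'],s['joint_positions'],Ro.from_quat(s['tool_rot']).as_matrix()[:,0])
E
```

```text
t: 1.7
tool_pos: [0.4986, -0.3395, 0.0289]
tool_rot: [0.994, -0.108, -0.002, -0.001]
wrist_force: [-0.1, -0.0, 0.2]
finger_gap: 1.001
[ 0.49855443 -0.33945671  0.02890536] [-0.05157337 -0.0405831   0.22044254] [-6.58888350e-01  4.24785917e-01  1.38062759e+00 -2.39119288e-04
  1.34069142e+00  1.12775312e+00] [ 0.97679978 -0.21411387 -0.00417631]
```

```bash
python3 -m inch '[[0.002,0,-0.004,0,0,0,1],[0,0,0,0,0,0,-1],[0,0,0,0,0,0,-1],[0,0,0,0,0,0,-1],[0,0,0,0,0,0,-1],[0,0,0,0,0,0,-1],[0,0,0,0,0,0,-1],[0,0,0,0,0,0,-1]]' 40
python3 -m inch '[[0,0,0,0,0,0,-1],[0,0,0,0,0,0,-1],[0,0,0,0,0,0,-1]]'
python3 -c "
from h import *
s=arm.get_state();print(s['tool_pos'],s['wrist_force'],s['wrist_torque'])"
```

```text
t: 2.37
tool_pos: [0.503, -0.3396, 0.0278]
tool_rot: [0.994, -0.107, 0.0, 0.0]
wrist_force: [0.0, 0.0, 3.8]
finger_gap: 0.129
t: 2.62
tool_pos: [0.5029, -0.3395, 0.0278]
tool_rot: [0.994, -0.107, 0.0, 0.0]
wrist_force: [-0.9, -0.4, 3.9]
finger_gap: 0.132
[ 0.50293136 -0.3395363   0.02779165] [-0.94223645 -0.42701167  3.8661133 ] [ 0.06932911  0.09820871 -0.04288815]
```

```bash
python3 -m inch '[[0,0,0.01,0,0,0,-1],[0,0,0.03,0,0,0,-1],[0,0,0.041,0,0,0,-1],[0,0,0.041,0,0,0,-1],[0,0,0.041,0,0,0,-1],[0,0,0.041,0,0,0,-1],[0,0,0.01,0,0,0,-1],[0,0,0,0,0,0,-1]]'
python3 -c "
from h import *
s=arm.get_state();print(s['tool_pos'],s['wrist_force'],s['wrist_torque'])
d=grab('wrist','w2.png')"
```

```text
t: 3.28
tool_pos: [0.5037, -0.3401, 0.2464]
tool_rot: [0.994, -0.107, 0.003, 0.002]
wrist_force: [0.3, -0.3, -1.6]
finger_gap: 0.134
[ 0.50367416 -0.34007654  0.24643624] [ 0.3031061  -0.32258733 -1.60284531] [0.00073098 0.04586932 0.02716848]
```

View pics/w2.png

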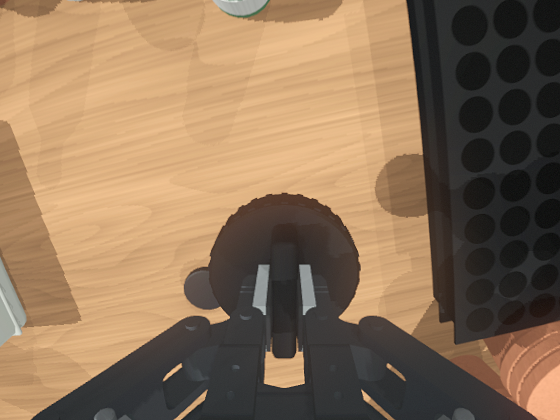

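The cap is held level by its bar, and its disc outline spans (210..360, top 193). I'll fit its offset from the TCP.

```bash
cat > capfit.py <<'E'
from h import *
from scipy.optimize import least_squares
# cap centre offset (tool x,y) from TCP, tool frame, from picture
f=cv2.imread('pics/w2.png');g=cv2.cvtColor(f,cv2.COLOR_BGR2GRAY)
d=vision.get_image('wrist');I=np.array([0,0,0.]);q=np.array([0,0,0,1.])
g=cv2.GaussianBlur(g,(3,3),0)
pts=[]
th=np.linspace(np.radians(-178),np.radians(-2),60)
c0=np.array([285.,268.])
for a in th:
    r=np.arange(55,100,.25);xy=c0[:,None]+np.array([np.cos(a),np.sin(a)])[:,None]*r
    pr=cv2.remap(g,xy[0].astype(np.float32)[None],xy[1].astype(np.float32)[None],1)[0].astype(float)
    k=np.argmax(np.gradient(cv2.GaussianBlur(pr[None],(1,9),1.5)[0] if 0 else np.convolve(pr,np.ones(5)/5,'same'))[4:-4])+4
    pts.append(xy[:,k])
pts=np.array(pts)
ph=np.linspace(0,2*np.pi,180)
def hull(x,y,zd=.0068):
    P=[wpix(d,I,q,(x+.0395*np.cos(t),y+.0395*np.sin(t),z)) for z in(zd,zd+.021) for t in ph]
    return cv2.convexHull(np.array(P,np.float32))
def res(v):
    h=hull(*v);return np.array([cv2.pointPolygonTest(h,tuple(map(float,p)),True) for p in pts])
for zd in(.0068,):
    s=least_squares(res,[0,0],loss='soft_l1',diff_step=1e-2,x_scale=.001) if 0 else least_squares(lambda v:res(v/1000),[1.,1.],loss='soft_l1',diff_step=.05)
    print(s.x,np.round(res(s.x/1000)[::4],1))
E
python3 capfit.py
```

```text
[-1.48237931  0.47987051] [-1.  -1.3 -1.4 -0.3  0.8  0.8  1.2  1.3  1.3  1.5  0.5  0.5 -1.1 -1.3
 -1.3]
```

```bash
python3 -m inch '[[0,0.041,0,0,0,0.09,-1],[0,0.041,0,0,0,0.09,-1],[0,0.041,0,0,0,0.09,-1],[0,0.041,0,0,0,0.09,-1],[0,0.041,0,0,0,0.09,-1],[0,0.041,0,0,0,0.09,-1],[0,0.041,0,0,0,0.09,-1],[0,0.041,0,0,0,0.09,-1]]'
```

```text
t: 4.05
tool_pos: [0.5012, -0.0094, 0.238]
tool_rot: [0.968, 0.252, -0.003, -0.001]
wrist_force: [0.1, 0.1, -1.7]
finger_gap: 0.128
```

```bash
python3 -m inch '[[-0.0245,0.032,0,0,0,0,-1],[-0.0245,0.032,0,0,0,0,-1],[-0.0245,0.032,0,0,0,0,-1],[-0.0245,0.032,0.005,0,0,0,-1],[0,0,0,0,0,0,-1],[0,0,0,0,0,0,-1]]'
python3 - <<'E'
from h import *
import pickle
s=arm.get_state();d=grab('wrist','w3.png');p,q=s['tool_pos'],s['tool_rot'];pickle.dump((d,p,q),open('w3.pkl','wb'));print(p,q,s['joint_positions'])
print([wpix(d,p,q,(0.477,.162,.1437))])
c=cv2.resize(d['frame'][20:180,180:380,::-1],None,fx=4,fy=3.75) if 0 else cv2.resize(d['frame'][20:170,190:380,::-1],None,fx=4,fy=4,interpolation=cv2.INTER_CUBIC)
cv2.imwrite('pics/w3c.png',c)
E
```

```text
t: 4.55
tool_pos: [0.4032, 0.1178, 0.2441]
tool_rot: [0.968, 0.252, -0.002, -0.0]
wrist_force: [-0.2, -0.3, -1.2]
finger_gap: 0.13
[0.40318801 0.11778471 0.24412628] [ 9.67720223e-01  2.52020606e-01 -1.78457391e-03 -1.99116179e-06] [ 1.96398966e-01 -2.50588196e-01  1.65737425e+00 -2.07135427e-04
  1.73836990e+00  1.25762489e+00]
[array([279.55613922,  99.44135712])]
```

View pics/w3c.png

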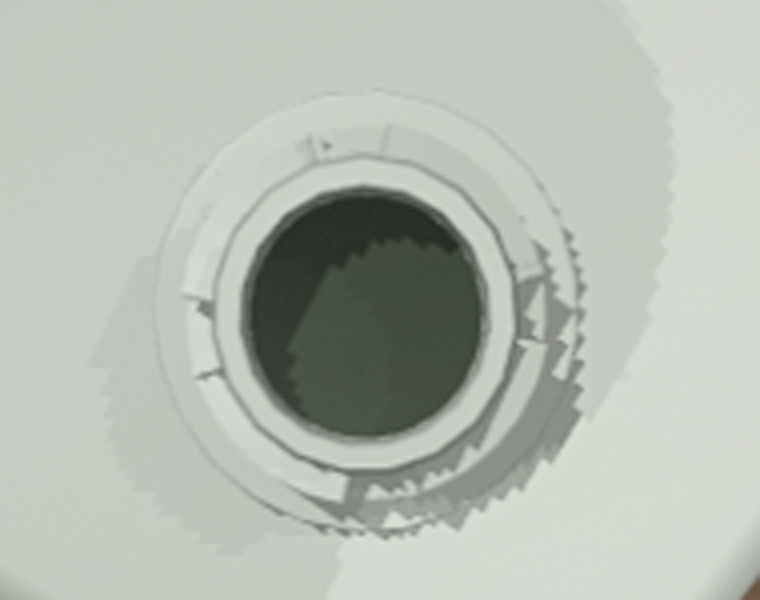

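Hole and rim are centred at pixel (281.2, 97.9), matching the prediction. The gaps at the thread starts are visible, about 5° anticlockwise of the tool axes.

```bash
python3 - <<'E'
from h import *
import pickle
d,p,q=pickle.load(open('w3.pkl','rb'))
M=wray(d,p,q,281.2,97.9,.1437);print(M)
L=wray(d,p,q,190+215/4-.4,97.9,.1437);R=wray(d,p,q,190+518/4-.4,97.9,.1437);print('rim dia',np.linalg.norm(L-R))
X=Ro.from_quat(q).as_matrix();off=X@[-.0015,.0005,0]
print('mouth-p in tool',X.T@(M-p))
yaw=np.arctan2(X[1,0],X[0,0]);print('yaw',yaw)
for y in(1.77,):
    x=np.array([np.cos(y),np.sin(y)]);yy=np.array([np.sin(y),-np.cos(y)])
    print('TCP target',M[:2]+.0015*x-.0005*yy)
for a,b in((351,140),(195,337),(535,310)):
    P=wray(d,p,q,190+a/4-.4,20+b/4-.4,.137);print(np.degrees(np.arctan2(*(P-M)[1::-1])),np.linalg.norm((P-M)[:2]))
E
```

```text
[0.47848816 0.16149124 0.1437    ]
rim dia 0.053794852661530404
mouth-p in tool [ 0.08739992 -0.0013346   0.10012634]
yaw 0.5095377733006972
TCP target [0.47770122 0.16286263]
34.432986639345884 0.029668203806553408
126.4245289191351 0.031750374677973085
-59.45149455501844 0.030692173390085772
```

```bash
python3 -m inch '[[0.0093,0.0056,0,0,0,0.115,-1],[0.0093,0.0056,0,0,0,0.115,-1],[0.0093,0.0056,0,0,0,0.115,-1],[0.0093,0.0056,0,0,0,0.115,-1],[0.0093,0.0056,0,0,0,0.115,-1],[0.0093,0.0056,0,0,0,0.115,-1],[0.0093,0.0056,0,0,0,0.115,-1],[0.0093,0.0056,0,0,0,0.115,-1]]'
python3 -m inch '[[0,0,0,0,0,0.115,-1],[0,0,0,0,0,0.115,-1],[0,0,0,0,0,0.115,-1],[0,0,0,0,0,0,-1],[0,0,0,0,0,0,-1],[0,0,0,0,0,0,-1]]'
cat > st.py <<'E'
from h import *
s=arm.get_state();X=Ro.from_quat(s['tool_rot']).as_matrix();y=np.arctan2(X[1,0],X[0,0])
c=s['tool_pos']+X@[-.0015,.0005,0]
print('t %.2f'%s['t'],'tcp',s['tool_pos'].round(4),'cap xy err mm',((c[:2]-[.4785,.1615])*1e3).round(1),'yaw deg %.1f'%np.degrees(y),'z seat-rim mm %.1f'%((s['tool_pos'][2]-.0278+.017-.1437)*1e3),'F',s['wrist_force'].round(2),'T',s['wrist_torque'].round(3),'gap %.3f'%s['finger_gap'],'tilt',X[2,:2].round(4),'j6 %.2f'%s['joint_positions'][5])
E
python3 st.py
```

```text
t: 5.27
tool_pos: [0.48, 0.1601, 0.244]
tool_rot: [0.755, 0.655, -0.002, -0.001]
wrist_force: [-0.0, -0.1, -1.0]
finger_gap: 0.127
t: 5.77
tool_pos: [0.4793, 0.1606, 0.2453]
tool_rot: [0.635, 0.773, -0.001, -0.0]
wrist_force: [0.8, -0.3, -1.0]
finger_gap: 0.127
t 5.77 tcp [0.4793 0.1606 0.2453] cap xy err mm [ 1.6 -2.3] yaw deg 101.2 z seat-rim mm 90.8 F [ 0.75 -0.34 -0.97] T [ 0.013 -0.003 -0.021] gap 0.127 tilt [-0.0002 -0.0017] j6 0.05
```

```bash
python3 -m inch '[[-0.0016,0.0023,0,0,0,0,-1],[0,0,-0.02,0,0,0,-1],[0,0,-0.02,0,0,0,-1],[0,0,-0.016,0,0,0,-1],[0,0,-0.01,0,0,0,-1],[0,0,-0.006,0,0,0,-1],[0,0,-0.003,0,0,0,-1],[0,0,0,0,0,0,-1]]'; python3 st.py
```

```text
t: 6.43
tool_pos: [0.4775, 0.1638, 0.1713]
tool_rot: [0.633, 0.774, 0.0, 0.0]
wrist_force: [-0.5, 0.0, -1.0]
finger_gap: 0.133
t 6.43 tcp [0.4775 0.1638 0.1713] cap xy err mm [-0.2  0.9] yaw deg 101.4 z seat-rim mm 16.8 F [-0.46  0.03 -1.01] T [ 0.012 -0.021  0.   ] gap 0.133 tilt [0. 0.] j6 0.06
```

```bash
python3 -m inch '[[0.0002,-0.0007,0,0,0,0,-1],[0,0,-0.002,0,0,0,-1],[0,0,-0.001,0,0,0,-1],[0,0,-0.001,0,0,0,-1],[0,0,0,0,0,0,-1],[0,0,0,0,0,0,-1]]'; python3 st.py;python3 -m inch '[[0,0,-0.001,0,0,0,-1],[0,0,-0.001,0,0,0,-1],[0,0,0,0,0,0,-1],[0,0,0,0,0,0,-1]]'; python3 st.py
```

```text
t: 6.93
tool_pos: [0.4777, 0.163, 0.1674]
tool_rot: [0.633, 0.774, 0.0, 0.0]
wrist_force: [0.4, -1.4, -1.7]
finger_gap: 0.13
t 6.93 tcp [0.4777 0.163  0.1674] cap xy err mm [0.  0.1] yaw deg 101.5 z seat-rim mm 12.9 F [ 0.36 -1.43 -1.74] T [0.012 0.029 0.008] gap 0.130 tilt [0.     0.0002] j6 0.06
t: 7.27
tool_pos: [0.4777, 0.163, 0.1653]
tool_rot: [0.633, 0.774, -0.0, -0.0]
wrist_force: [1.0, 0.3, -0.9]
finger_gap: 0.135
t 7.27 tcp [0.4777 0.163  0.1653] cap xy err mm [-0.   0.1] yaw deg 101.5 z seat-rim mm 10.8 F [ 1.04  0.28 -0.85] T [ 0.031 -0.017 -0.006] gap 0.135 tilt [-0.     -0.0001] j6 0.06
```

```bash
for i in 1 2; do python3 -m inch '[[0,0,-0.001,0,0,0,-1],[0,0,-0.001,0,0,0,-1],[0,0,0,0,0,0,-1],[0,0,0,0,0,0,-1]]' >/dev/null; python3 st.py; done
```

```text
t 7.60 tcp [0.478  0.1631 0.1648] cap xy err mm [0.3 0.2] yaw deg 101.5 z seat-rim mm 10.3 F [-3.37 -0.25  7.09] T [-0.23   0.671  0.002] gap 0.129 tilt [0.0001 0.0016] j6 0.06
t 7.93 tcp [0.4782 0.1632 0.1647] cap xy err mm [0.5 0.3] yaw deg 101.5 z seat-rim mm 10.2 F [-7.55 -1.52 17.06] T [-0.417  1.537 -0.125] gap 0.128 tilt [0.0001 0.0032] j6 0.06
```

```bash
python3 -m inch '[[0,0,-0.000,0,0,0,-1],[0,0,0.0025,0,0,0,-1],[0,0,0,0,0,0,-1]]' >/dev/null; python3 st.py; python3 -m inch '[[0,0,0.0002,0,0,0.04,-1],[0,0,0.0002,0,0,0.04,-1],[0,0,0.0002,0,0,0.04,-1],[0,0,0,0,0,0,-1]]'>/dev/null; python3 st.py
```

```text
t 8.18 tcp [0.4782 0.1632 0.1649] cap xy err mm [0.5 0.3] yaw deg 101.5 z seat-rim mm 10.4 F [-0.14  0.26  5.66] T [ 0.045  0.106 -0.003] gap 0.128 tilt [0.0001 0.0023] j6 0.06
t 8.52 tcp [0.4779 0.1634 0.1654] cap xy err mm [0.3 0.6] yaw deg 108.5 z seat-rim mm 10.9 F [-1.75  0.51  6.76] T [-0.025  0.541  0.011] gap 0.128 tilt [0.0005 0.0013] j6 -0.07
```

Climbing as expected: 0.5 mm over 7°, with 6 N of press. I'll continue.

```bash
for i in 1 2 3 ; do python3 -m inch '[[0,0,0.0002,0,0,0.04,-1],[0,0,0.0001,0,0,0.04,-1],[0,0,0,0,0,0,-1]]'>/dev/null; python3 st.py; done
```

```text
t 8.77 tcp [0.4781 0.1633 0.1655] cap xy err mm [0.6 0.6] yaw deg 113.0 z seat-rim mm 11.0 F [-0.94  1.05  5.65] T [0.135 0.161 0.041] gap 0.131 tilt [0.0001 0.0017] j6 -0.15
t 9.02 tcp [0.4783 0.1632 0.1655] cap xy err mm [0.9 0.6] yaw deg 117.5 z seat-rim mm 11.0 F [1.09 0.51 5.38] T [ 0.194 -0.167 -0.035] gap 0.130 tilt [-0.0003  0.002 ] j6 -0.23
t 9.27 tcp [0.4774 0.1629 0.1645] cap xy err mm [0.1 0.4] yaw deg 122.1 z seat-rim mm 10.0 F [-0.43  0.86 -1.23] T [ 0.037  0.022 -0.022] gap 0.132 tilt [ 0.0004 -0.0014] j6 -0.30
```

```bash
for i in 1 2 3 ; do python3 -m inch '[[0,0,-0.001,0,0,0,-1],[0,0,-0.0008,0,0,0,-1],[0,0,0,0,0,0,-1]]'>/dev/null; python3 st.py; done
```

```text
t 9.52 tcp [0.4774 0.1629 0.1629] cap xy err mm [0.2 0.4] yaw deg 122.0 z seat-rim mm 8.4 F [ 0.22 -0.76 -1.44] T [ 0.012  0.022 -0.018] gap 0.129 tilt [ 0.0003 -0.001 ] j6 -0.30
t 9.77 tcp [0.4776 0.163  0.1614] cap xy err mm [0.3 0.5] yaw deg 122.1 z seat-rim mm 6.9 F [ 0.72 -0.18 -0.82] T [0.008 0.005 0.03 ] gap 0.133 tilt [ 0.0001 -0.0003] j6 -0.30
t 10.02 tcp [0.4776 0.163  0.1597] cap xy err mm [0.3 0.5] yaw deg 122.1 z seat-rim mm 5.2 F [-0.06  0.41 -1.92] T [ 0.01   0.013 -0.071] gap 0.133 tilt [ 0.0001 -0.0002] j6 -0.30
```

```bash
for i in 1 2 ; do python3 -m inch '[[0,0,-0.0006,0,0,0,-1],[0,0,-0.0005,0,0,0,-1],[0,0,0,0,0,0,-1]]'>/dev/null; python3 st.py; done
```

```text
t 10.27 tcp [0.4778 0.1631 0.1593] cap xy err mm [0.5 0.6] yaw deg 122.1 z seat-rim mm 4.8 F [-0.09 -0.28  1.33] T [-0.076  0.173 -0.001] gap 0.126 tilt [-0.0002  0.0006] j6 -0.30
t 10.52 tcp [0.478  0.1632 0.1591] cap xy err mm [0.7 0.7] yaw deg 122.1 z seat-rim mm 4.6 F [-2.86 -0.45  7.71] T [-0.201  0.638 -0.035] gap 0.130 tilt [-0.0004  0.0015] j6 -0.30
```

```bash
python3 -m inch '[[-0.0002,-0.0002,0.0004,0,0,0,-1],[0.0001,0.0001,-0.0004,0,0,-0.08,-1],[0.0001,0.0001,-0.0004,0,0,-0.08,-1],[0,0,0,0,0,0,-1]]'>/dev/null; python3 st.py; python3 -m inch '[[0.0001,0.0001,-0.0004,0,0,-0.08,-1],[0.0001,0.0001,-0.0004,0,0,-0.08,-1],[0,0,0,0,0,0,-1]]'>/dev/null; python3 st.py
```

```text
t 10.85 tcp [0.4781 0.1633 0.1584] cap xy err mm [0.7 0.6] yaw deg 112.7 z seat-rim mm 3.9 F [-1.23  1.38  5.29] T [ 0.095  0.345 -0.116] gap 0.128 tilt [0.     0.0021] j6 -0.14
t 11.10 tcp [0.4785 0.1633 0.1576] cap xy err mm [0.9 0.4] yaw deg 103.5 z seat-rim mm 3.1 F [-0.37  0.5   4.79] T [ 0.005  0.137 -0.08 ] gap 0.133 tilt [-0.0002  0.0023] j6 0.02
```

It's going down 4.8 mm per radian with a light moment.

```bash
for i in 1 2 3; do python3 -m inch '[[0.0001,0,-0.0004,0,0,-0.08,-1],[0.0001,0,-0.0004,0,0,-0.08,-1],[0,0,0,0,0,0,-1]]'>/dev/null; python3 st.py; done
```

```text
t 11.35 tcp [0.4788 0.1632 0.1569] cap xy err mm [0.9 0.2] yaw deg 94.3 z seat-rim mm 2.4 F [0.43 0.15 5.21] T [-0.056  0.13  -0.06 ] gap 0.130 tilt [-0.      0.0025] j6 0.18
t 11.60 tcp [0.4788 0.1631 0.156 ] cap xy err mm [0.7 0. ] yaw deg 85.2 z seat-rim mm 1.5 F [-1.34 -0.8   5.81] T [-0.071  0.325 -0.052] gap 0.134 tilt [0.     0.0019] j6 0.34
t 11.85 tcp [0.4792 0.1632 0.1553] cap xy err mm [0.8 0.1] yaw deg 76.0 z seat-rim mm 0.8 F [-1.33 -1.01  6.07] T [-0.118  0.208 -0.038] gap 0.133 tilt [0.0008 0.0023] j6 0.50
```

```bash
for i in 1 2 3; do python3 -m inch '[[0.0001,0,-0.0002,0,0,-0.05,-1],[0,0,0,0,0,0,-1]]'>/dev/null; python3 st.py; done
```

```text
t 12.02 tcp [0.4792 0.1631 0.1551] cap xy err mm [0.8 0.1] yaw deg 73.2 z seat-rim mm 0.6 F [-1.21 -0.76  5.59] T [-0.171  0.208 -0.02 ] gap 0.129 tilt [0.0007 0.0022] j6 0.55
t 12.18 tcp [0.4792 0.1631 0.1548] cap xy err mm [0.6 0.1] yaw deg 70.4 z seat-rim mm 0.3 F [-0.7   0.27  5.93] T [-0.157  0.288 -0.092] gap 0.131 tilt [0.0006 0.0017] j6 0.60
t 12.35 tcp [0.4792 0.1632 0.1546] cap xy err mm [0.6 0.1] yaw deg 67.5 z seat-rim mm 0.1 F [-1.53  0.25  4.72] T [-0.172  0.345 -0.053] gap 0.130 tilt [0.0006 0.0015] j6 0.65
```

```bash
for i in 1 2 3; do python3 -m inch '[[0,0,-0.0002,0,0,-0.04,-1],[0,0,0,0,0,0,-1]]'>/dev/null; python3 st.py; done
```

```text
t 12.52 tcp [0.4792 0.1632 0.1543] cap xy err mm [0.6 0.1] yaw deg 65.2 z seat-rim mm -0.2 F [-0.38  0.06  5.66] T [-0.243  0.351 -0.033] gap 0.130 tilt [0.0007 0.0015] j6 0.69
t 12.68 tcp [0.4793 0.1632 0.1542] cap xy err mm [0.6 0.1] yaw deg 63.0 z seat-rim mm -0.3 F [-1.28 -0.52  4.83] T [-0.225  0.268 -0.015] gap 0.130 tilt [0.0009 0.0017] j6 0.73
t 12.85 tcp [0.4794 0.1632 0.1541] cap xy err mm [0.6 0.1] yaw deg 60.7 z seat-rim mm -0.4 F [ 0.44 -0.87  4.14] T [-0.151  0.162 -0.05 ] gap 0.128 tilt [0.0012 0.0019] j6 0.77
```

```bash
for i in 1 2 3; do python3 -m inch '[[0,0,-0.0002,0,0,-0.03,-1],[0,0,0,0,0,0,-1]]'>/dev/null; python3 st.py; done
```

```text
t 13.02 tcp [0.4795 0.1632 0.1541] cap xy err mm [0.7 0.2] yaw deg 59.0 z seat-rim mm -0.4 F [-0.3  -1.73  6.71] T [-0.114  0.112 -0.025] gap 0.134 tilt [0.0016 0.0022] j6 0.80
t 13.18 tcp [0.4796 0.1633 0.154 ] cap xy err mm [0.7 0.3] yaw deg 57.3 z seat-rim mm -0.5 F [ 0.1  -0.66  7.14] T [-0.107  0.228 -0.067] gap 0.128 tilt [0.0021 0.0024] j6 0.83
t 13.35 tcp [0.4797 0.1634 0.154 ] cap xy err mm [0.8 0.3] yaw deg 55.5 z seat-rim mm -0.5 F [-0.13 -0.13  6.9 ] T [-0.093  0.135 -0.054] gap 0.130 tilt [0.0024 0.0025] j6 0.86
```

```bash
for i in 1 2 3 4; do python3 -m inch '[[0,0,0,0,0,-0.03,-1],[0,0,0,0,0,0,-1]]'>/dev/null; python3 st.py; done
```

```text
t 13.52 tcp [0.4798 0.1633 0.154 ] cap xy err mm [0.8 0.3] yaw deg 53.8 z seat-rim mm -0.5 F [ 0.18 -0.29  6.47] T [-0.146  0.153 -0.072] gap 0.128 tilt [0.0026 0.0025] j6 0.89
t 13.68 tcp [0.4798 0.1634 0.1541] cap xy err mm [0.8 0.4] yaw deg 52.1 z seat-rim mm -0.4 F [-1.13 -0.9   7.01] T [-0.036  0.111  0.069] gap 0.128 tilt [0.0027 0.0025] j6 0.92
t 13.85 tcp [0.4797 0.1635 0.154 ] cap xy err mm [0.6 0.5] yaw deg 50.4 z seat-rim mm -0.5 F [-0.05  0.37  7.54] T [-0.039  0.158  0.108] gap 0.129 tilt [0.0027 0.0021] j6 0.95
t 14.02 tcp [0.4796 0.1635 0.1541] cap xy err mm [0.4 0.5] yaw deg 48.7 z seat-rim mm -0.4 F [-0.8  -0.12  6.91] T [-0.062  0.289  0.286] gap 0.130 tilt [0.0025 0.0019] j6 0.98
```

The moment rises sharply at 73° to 0.29 N m with the height stalled, so the cap is home. I'll relax the turn and the press, then open.

```bash
python3 -m inch '[[0,0,0.0005,0,0,0.03,-1],[0,0,0.0004,0,0,0.015,-1],[0,0,0,0,0,0,-1]]'>/dev/null; python3 st.py; python3 -m inch '[[0,0,0,0,0,0,-0.6],[0,0,0,0,0,0,-0.5],[0,0,0,0,0,0,-0.4],[0,0,0,0,0,0,-0.3],[0,0,0,0,0,0,-0.3],[0,0,0,0,0,0,-0.3]]' ; python3 st.py
```

```text
t 14.27 tcp [0.4794 0.1634 0.154 ] cap xy err mm [0.4 0.4] yaw deg 51.4 z seat-rim mm -0.5 F [2.39 0.7  4.77] T [ 0.124 -0.255 -0.019] gap 0.132 tilt [0.0018 0.0014] j6 0.93
t: 14.77
tool_pos: [0.4787, 0.1632, 0.153]
tool_rot: [0.901, 0.433, -0.0, 0.0]
wrist_force: [-0.2, -0.5, -0.2]
finger_gap: 0.344
t 14.77 tcp [0.4787 0.1632 0.153 ] cap xy err mm [-0.3  0.2] yaw deg 51.3 z seat-rim mm -1.5 F [-0.21 -0.5  -0.23] T [-0.02   0.045 -0.058] gap 0.344 tilt [-0.0004 -0.0002] j6 0.93
```

```bash
python3 -m inch '[[0,0,0.005,0,0,0,-0.2],[0,0,0.015,0,0,0,-0.2],[0,0,0.03,0,0,0,-0.2],[0,0,0.04,0,0,0,0],[-0.02,-0.02,0.02,0,0,0,0.5],[-0.025,-0.025,0,0,0,0,0.5],[-0.02,-0.025,0,0,0,0,0.5],[0,0,0,0,0,0,0.5]]'
python3 - <<'E'
from h import *
import pickle
s=arm.get_state();d=grab('wrist');p,q=s['tool_pos'],s['tool_rot'];pickle.dump((d,p,q),open('w4.pkl','wb'));print(p)
M=(.4785,.1615,.1477);u,v=wpix(d,p,q,M);print(u,v)
b=grab('scene')['frame'][190:245,305:375,::-1]
A=cv2.resize(d['frame'][:,:,::-1],(560,420))
B=cv2.resize(b,(240,190),interpolation=cv2.INTER_CUBIC)
A[:190,320:]=B if v>200 or u<310 else A[:190,320:]
cv2.imwrite('pics/w4.png',np.hstack([d['frame'][:,:,::-1],np.vstack([B,np.zeros((230,240,3),np.uint8)])]))
E
```

```text
t: 15.43
tool_pos: [0.4118, 0.0908, 0.2645]
tool_rot: [0.902, 0.432, 0.001, 0.001]
wrist_force: [-1.1, 0.3, 0.2]
finger_gap: 0.748
[0.41183641 0.09080917 0.26451862]
293.1057956045007 84.90429531343074
```

View pics/w4.png

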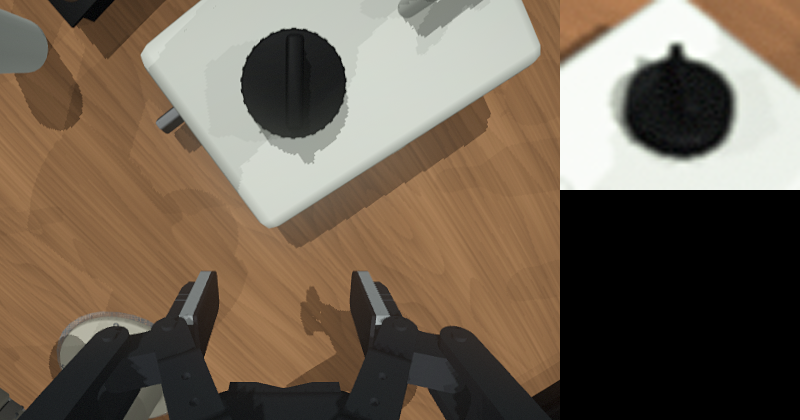

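```bash
python3 -c "
from bench import arm
print(arm.hand_in())"
```

```text
the job is handed in; nothing more can be done
None
```

The cap is screwed home on the tank's mouth and released, and I handed the job in at about 15.5 s; no verdict was reported.

**Thread start:** I set the cap on the threads and turned it anticlockwise about 21°, pressing mostly 5–7 N. It dropped about 6.3 mm, leaving the sealing face about 4.7 mm above the rim.

**Screwing down:** I turned it about 73° clockwise from there. The height stopped changing over the last 10–15°, and then the moment rose sharply. I relaxed the turn by about 3°, opened the gripper and backed away.

**Last checks:**
- The wrist camera shows the cap within about 2 pixels (roughly 1 mm) of the centred position.
- No bystander was touched on the way, as far as the path and forces show; I took no closing picture of all of them.

**Less clean points:**
- The first touch on the threads briefly reached about 17 N, above the advised 2–6 N but well under 80 N.
- The press stayed around 7 N during the final tightening.
- The last tightening step read 0.29 N m, more than the 0.15 N m that would have been enough and just under the 0.3 N m limit. The moment reading is noisy by about 0.05 N m.
- The computed final height was 0.5 mm below the rim, which I put down to camera calibration. That the cap is home rests on the stalled height and the moment rise. Its levelness was not measured separately, beyond the tool staying within about 0.2° of vertical.

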